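Clamp a fob blank in the bench screw press

TASK

Push the plywood carrier board along the press bed until it rests fully home against the yellow stop, then wind the star wheel on top of the press clockwise by pushing spoke after spoke, until the spring-loaded brass pad clamps the board's steel plate firmly, at about 70 N (its spring squeezed about 3.5 mm), and leave it clamped. Do not overtighten past 115 N or force the wheel, and leave the parts box, die tray and setter where they stand.

Things in the scene. Friction and masses are not known exactly. Their poses are not given: they have to be found in the camera images.
- press: Navy C-frame bench screw press, fixed to the table. Origin on the table (z = 0) under the vertical screw axis. Its x axis runs from its open front (robot side) to the column at the back, y to the left seen from the front, z up; press numbers are in this frame. Aluminium bed 130 mm wide, top at z = 30 mm, x = -150 to 55 mm; two rails on it, 98 mm apart inside, top z = 40 mm, x = -95 to 55 mm.
- stop (a point): Foot of the front face, mid width, of the yellow stop bar across the back of the bed: x = 45 mm, z = 30 mm of the press; the bar is 20 mm tall. The board is home when its back edge rests against this face.
- head_top (a point): On the screw axis at the top of the head arm (z = 146 mm, 70 mm wide, from x = -35 mm back to the column at x = 100 mm). From the head hangs a brass pad 48 mm across on the screw, sprung 20 N per mm. It starts 8 to 16 mm above the height of the board's steel plate; how far is not told and must be felt. From first touch to 70 N the spring alone takes 0.9 rad of the wheel, in all a little more.
- wheel_centre (a point): Centre of the star wheel on the screw axis, mid height of its spokes, z = 185 mm; stays at this height. Hub radius 24 mm, z = 150 to 195 mm, screw end in it up to z = 203 mm. 5 equal level round spokes 72 degrees apart, 12 mm thick, each with a 20 mm ball knob centred 80 mm from the axis. Clockwise from above lowers the pad 4 mm per rad; in all some 3 to 5 rad are needed, so several spoke pushes.
- red_knob (a point): Centre of the one red ball knob (the other four are black), 80 mm from the axis: the wheel's present angle; starts 0 to 2 rad clockwise of the press's front. The wheel stays where it is left and turns under a steady friction of 0.5 N m (8.3 N at 60 mm, less felt at rest); once the pad touches, 0.004 N m more per newton clamped: 70 N takes 0.28 N m more (4.7 N more at 60 mm).
- guard_edge (a point): Middle of the front edge of the clear plastic guard plate (z = 212 to 216 mm, 200 mm wide), at x = 15 mm of the press. It covers the wheel from here to the column, so spokes can be pushed only on the wheel's front side.
- board: Loose plywood board, 175 mm along x, 90 mm along y, 16 mm thick, 0.3 to 0.65 kg, on the bed between the rails. Origin at the centre of its underside, x to the back of the press. On it a black blank with brass caps and a steel plate 70 x 60 mm centred 42.5 mm behind the origin, top 25 mm above the underside. Starts 30 to 50 mm short of home; home: origin at x = -42.5, front edge at x = -130 mm.
- parts_box: Clear divided box with snap caps, 110 x 160 x 42 mm, loose on the table; bystander. Origin under its centre.
- die_tray: Black square tray with dies, 110 x 110 x 28 mm, loose on the table; bystander. Origin under its centre.
- setter: Upright steel snap setter, 28 mm across the foot, 58 mm tall, loose on the table; bystander. Origin under its centre.

How it is judged:
By the outcome, as a careful person would: the job done as asked, in the order asked, and still so for the second after the job is handed in, with the robot touching nothing.
It also fails if it takes over 72 s, if anything falls off the work surface, if the arm or the gripper's body presses on something with over 40 N, if the wrist force passes 120 N, or if a joint passes its speed limit or range.

ROBOT

A 7-joint arm with a two-finger parallel gripper is mounted at the origin on the work surface. World frame = base frame: x ahead of the robot, y to its left, z up, the work surface at z = 0. Lengths are in mm, angles in rad, forces in N, time in s.
With the tool pointing down it reaches from about 400 to 875 mm from the base axis. Payload 4.4 kg.
Tool frame: the origin (TCP) lies midway between the tips of the shut fingers; the grasp point (between the pads) lies 19 mm behind it (ctrl.pinch_z is the distance from the TCP to the grasp point, in mm); z points along the fingers, y is the line along which they close (so a half turn about z gives the same grasp; the last joint's range is limited). The gripper opens to 85 mm and grips with 20 to 120 N. Pads are 22 mm wide; open, the fingers measure 114 mm over their backs; the gripper's body (76 mm by 85 mm) begins 54 mm behind the grasp point. The pads swing forward as they close: fully open they stand 13 mm farther back than shut.
Start: joints at [1.206, 0.628, 0.038, 1.517, -0.027, 0.996, -0.02], TCP at [191.371, -621.205, 231.313] pointing down, gripper open.
Joint ranges: [-3.06, 3.06], [-0.37, 2.12], [-1.25, 1.32], [0.18, 2.47], [-1.1, 4.24], [0.23, 1.98], [-2.94, 2.94]. Speed limits (rad/s): [2.57, 2.57, 3.14, 3.14, 3.14, 3.14, 3.14].

INTERFACE

Orientations are given as [roll, pitch, yaw] about the fixed x, y, z axes, in that order (R = Rz(yaw) Ry(pitch) Rx(roll)).
In Python, from cell import read_state, cams, order, ctrl gives the robot as it stands.
- The arm moves only by the tool move_arm, never from a script. Its argument "targets" is text: rows parted by semicolons, each of 7 numbers parted by spaces: the gripper's target within -1 to 1 (fully open at 1, half-way at 0, shut at -1), then the shift along the tool's x, y, z in cm, then the turn, a rotation vector about the tool's x, y, z in degrees. A call has 1 to 5 rows; each row shifts and turns the commanded pose from where the row before left it, along the tool's axes as they then stand; what a row does not reach is not made up. A row lasts 1/12 s, in which the tool goes at most 41.7 mm and 7.16 degrees, less where a joint would pass 70% of its speed; a pose out of reach is approached as far as the arm can. A call with a gripper value outside its range is refused whole. The fingers move at their own pace and stop on an object; the grip force is fixed at half the most. Time passes only in rows, so rows that do not move let the fingers close. It gives the time, the measured TCP pose, the force, the opening and the grip force at its end, in the units of the state.
- read_state(): the state, without advancing time (a new reading comes with each control period).
- cams.get_image(name): name is "scene" or "top" or "wrist"; returns a dict with "color" (420x560x3 uint8, red, green, blue), "fovy" (degrees; the focal length in pixels is half the picture's height over the tangent of half this angle, whatever the lens; pixels are square), "cx", "cy" (the principal point, pixels), "k1" (the pictures are not rectified: a ray, as slopes to the right and down, at radius r is drawn at 1 + k1 r^2 times it, then the intrinsics apply), "rvec" (rotation vector, rad) and "tvec" (3), from world to camera coordinates, as OpenCV has them. Camera axes: x right, y down, z forward; pixel columns grow to the right and rows downward; lengths in mm; the calibration is good to about 2 mm. A picture is of the moment at which its call begins. There is no depth.
- order.finish_job(): hands the job in; it is judged then, once.
The state is a dict: "clock": time; "qpos": joint angles; "qd": joint speeds; "tau": joint torques, N m; "eef_pos": TCP position; "tool_rot": TCP orientation; "force": force on the tool from outside, world axes, zero at the start; "torque": the same for the moment, N m; "width": finger opening in mm; "gripper_force": force on a finger pad.
Only numpy, scipy, OpenCV 4.12 (cv2) and the standard library are available. Lean on these libraries where they do the work, as an engineer would, in place of code of your own. Each camera call takes 0.05 s, during which the arm holds its last target. There are 200 camera calls.

## Working session

There is one attempt and no reset: what is moved stays moved. The work goes in short steps, Python scripts to look and compute and a tool call to move; the robot and the scene stay as the last step left them, time stands still between calls to the robot, and variables do not carry over. Pictures are saved under pics/ and viewed, at most 10 in all, crops included, and the job is handed in when it is done.

Besides the shell and the picture viewer there is one more tool, called after "Request:" by a JSON object that holds its "name" and its "arguments". move_arm: Moves the arm, as the interface text tells. Its arguments: {"type":"object","properties":{"targets":{"type":"string"}},"required":["targets"]}

```bash
mkdir -p pics; python3 - <<'E'
from cell import read_state,cams
import cv2,json
s=read_state();print(s)
for n in("scene","top"):
    im=cams.get_image(n);c=im.pop("color");print(n,im)
    cv2.imwrite(f"pics/{n}0.png",cv2.resize(c[:,:,::-1],(800,600),interpolation=cv2.INTER_CUBIC))
E
```

```text
{'clock': 0.0, 'qpos': array([ 1.20622157,  0.62934453,  0.03845301,  1.51837138, -0.02701673,
        0.99630506, -0.01998553]), 'qd': array([ 9.83993666e-05,  7.03775889e-05,  7.54443254e-04, -9.28580344e-04,
       -5.27378122e-05,  8.53486373e-04, -9.69212098e-05]), 'tau': array([-5.09118490e-04, -5.63407660e+01,  1.22583076e+00, -1.93449068e+01,
        1.09753740e-02,  1.04301138e-02, -6.43088910e-06]), 'eef_pos': array([ 191.16790131, -620.59407913,  230.38925001]), 'tool_rot': array([-3.13968266e+00,  1.77428054e-05,  2.98771115e-01]), 'force': array([ 0.70760052, -1.01080913,  0.31194772]), 'torque': array([-0.05535451, -0.00310347, -0.00279199]), 'gripper_force': 0.0, 'width': 85.42765879516489}
scene {'fovy': 54.29362583976915, 'cx': 277.9990320215433, 'cy': 211.49795727264456, 'k1': 0.03316452383149291, 'rvec': array([ 2.14492129,  1.33561645, -0.45825125]), 'tvec': array([-319.89207716, -310.67673625, 1320.91493054])}
top {'fovy': 57.79255939803783, 'cx': 283.0582788284936, 'cy': 205.3131228140219, 'k1': -0.07853319206005202, 'rvec': array([ 2.14087359, -2.20432157,  0.02462367]), 'tvec': array([  93.61005369,  627.6387237 , 1031.65955199])}
```

View pics/scene0.png

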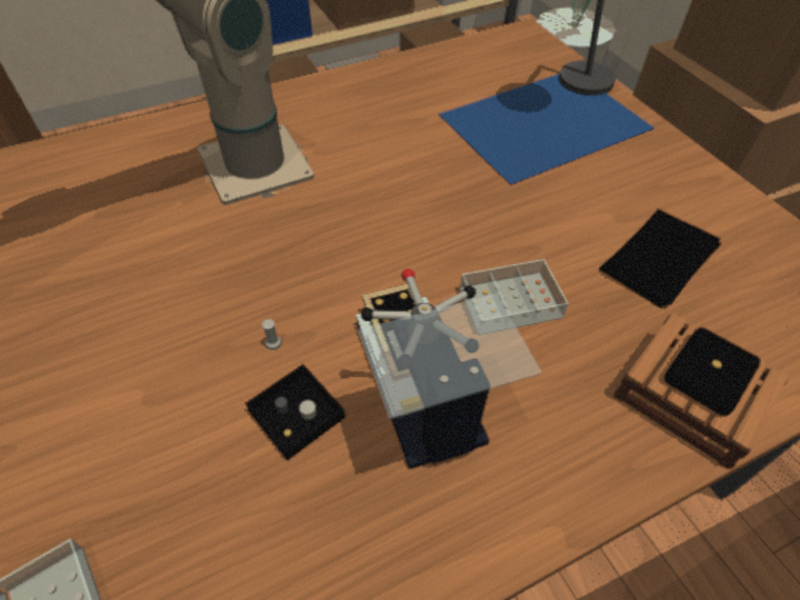

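View pics/top0.png

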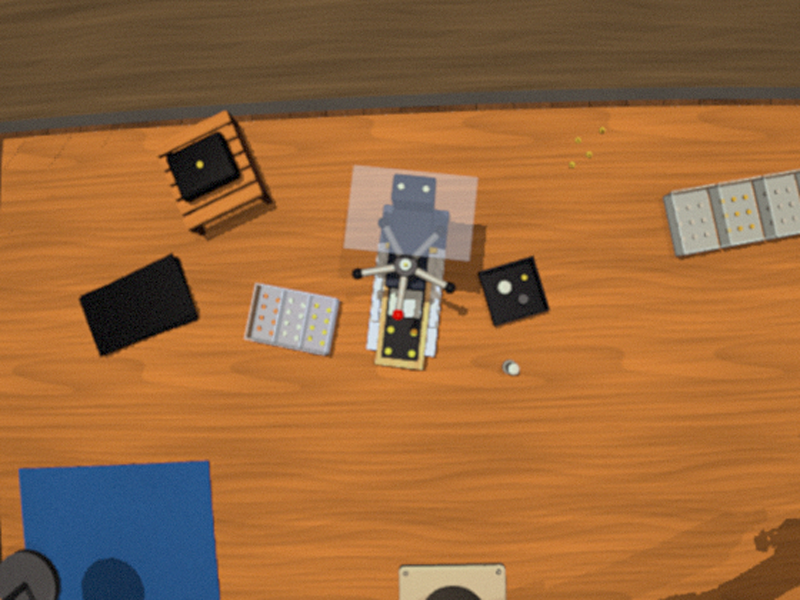

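```bash
cat > h.py <<'E'
import numpy as np,cv2
from scipy.optimize import least_squares
from cell import read_state,cams
def proj(im,P):
    P=np.atleast_2d(P)@cv2.Rodrigues(im["rvec"])[0].T+im["tvec"]
    s=P[:,:2]/P[:,2:];r2=(s**2).sum(1,keepdims=True)
    f=210/np.tan(np.radians(im["fovy"]/2))
    return s*(1+im["k1"]*r2)*f+[im["cx"],im["cy"]]
def w(p,P):
    c,s=np.cos(p[2]),np.sin(p[2]);P=np.atleast_2d(P).astype(float)
    return np.c_[p[0]+c*P[:,0]-s*P[:,1],p[1]+s*P[:,0]+c*P[:,1],P[:,2]]
def knob(a,k): t=a+k*2*np.pi/5;return [-80*np.cos(t),80*np.sin(t),185]
E
python3 - <<'E'
from h import *
T=cams.get_image("top");S=cams.get_image("scene")
def model(p):
    a,d=p[3:5]; hub=[0,0,203]
    top=[hub,knob(a,0),knob(a,1),knob(a,-1),[15,100,216],[15,-100,216],[d,45,46],[d,-45,46]]
    sc=[hub,knob(a,0),knob(a,1),knob(a,-1),knob(a,2)]
    return w(p,top),w(p,sc)
ot=np.array([[405,264],[398,315],[357,273],[450,287],[345,248],[471,261],[376,364],[424,369]])*.7
os=np.array([[424,308],[408,274],[470,292],[367,314],[472,346]])*.7
def res(p):
    a,b=model(p);return np.r_[(proj(T,a)-ot).ravel(),(proj(S,b)-os).ravel()]
r=least_squares(res,[600,50,0,0,-170],loss="soft_l1",x_scale=[10,10,.1,.1,10]);print(r.x.round(3));print(res(r.x).reshape(-1,2).round(1))
p=r.x
# bystander rough positions: table-plane inverse from top
for n,uv,z in[("setter",(511,368),58),("trayc",(513,292),14),("boxR",(340,300),42),("boxRf",(330,353),42)]:
    q=least_squares(lambda x:(proj(T,[x[0],x[1],z])-np.array(uv)*.7).ravel(),[500,0]).x;print(n,q.round())
for nm,im,f,x in(("top",T,6,(0,0)),):
    u=proj(T,w(p,[[-60,0,100]]))[0].astype(int);c=im["color"][u[1]-50:u[1]+50,u[0]-65:u[0]+65]
    cv2.imwrite("pics/crop.png",cv2.resize(c[:,:,::-1],None,fx=6,fy=6,interpolation=cv2.INTER_CUBIC));print(u-[65,50])
E
```

```text
[ 6.66353e+02  6.60890e+01 -1.22000e-01  6.60000e-02 -1.76300e+02]
[[ 0.1 -0.1]
 [-0.2 -1.2]
 [ 0.3 -0.2]
 [-0.6  0.2]
 [-1.3  0. ]
 [-1.5 -1.3]
 [-0.3  0.1]
 [-0.5 -0.2]
 [-0.3  0. ]
 [-0.5  0.5]
 [-1.4 -0. ]
 [-0.5 -0.2]
 [-1.2 -0.5]]
setter [ 484. -119.]
trayc [ 627. -135.]
boxR [620. 197.]
boxRf [520. 219.]
[217 162]
```

View pics/crop.png

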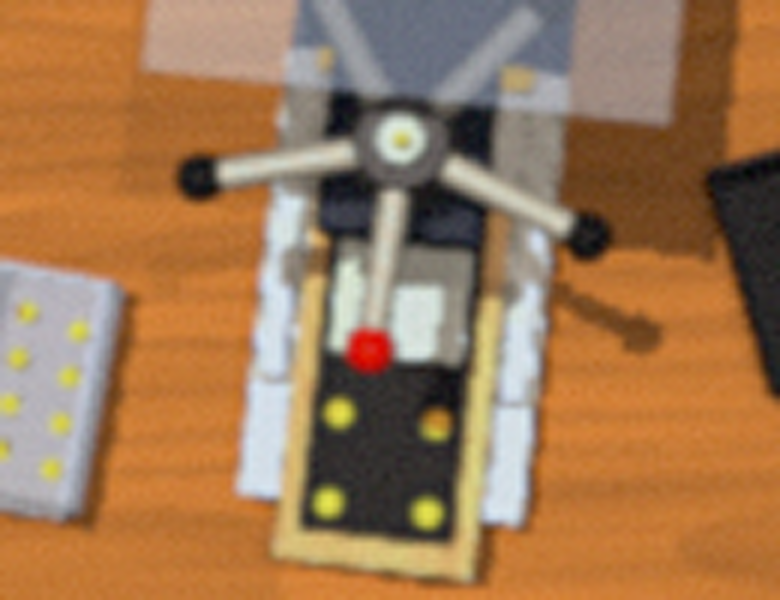

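Request:
{"name": "move_arm", "arguments": {"targets": "-1 0 0 0 0 0 6; -1 0 0 0 0 0 6; -1 0 0 0 0 0 6; -1 0 0 0 0 0 6; -1 2.2 -3 0 0 0 0"}}

```text
clock: 0.62
eef_pos: [209.3, -599.2, 231.1]
tool_rot: [3.135, 0.005, -0.135]
force: [-0.7, -0.8, 0.4]
width: 25.6
gripper_force: 0.0
```

Request:
{"name": "move_arm", "arguments": {"targets": "-1 2.2 -3 0 0 0 0; -1 2.2 -3 0 0 0 0; -1 2.2 -3 0 0 0 0; -1 2.2 -3 0 0 0 0; -1 2.2 -3 0 0 0 0"}}

```text
clock: 1.03
eef_pos: [344.9, -456.7, 231.2]
tool_rot: [-3.141, 0.0, -0.12]
force: [-0.1, -0.2, 0.6]
width: 0.1
gripper_force: 0.0
```

Request:
{"name": "move_arm", "arguments": {"targets": "-1 2.2 -3 0 0 0 0; -1 2.2 -3 0 0 0 0; -1 0 -3.8 0 0 0 0; -1 0 -3.8 0 0 0 0; -1 0 -3.8 0 0 0 0"}}

```text
clock: 1.45
eef_pos: [408.7, -288.9, 231.1]
tool_rot: [-3.141, 0.0, -0.12]
force: [1.0, 0.6, -0.5]
width: 0.1
gripper_force: 0.0
```

Request:
{"name": "move_arm", "arguments": {"targets": "-1 0.1 -3.8 0 0 0 0; -1 0.1 -3.8 0 0 0 0; -1 0.1 -3.8 0 0 0 0; -1 0.1 -3.8 0 0 0 0; -1 0.1 -3.8 0 0 0 0"}}

```text
clock: 1.87
eef_pos: [436.2, -101.0, 231.4]
tool_rot: [-3.142, -0.0, -0.12]
force: [1.1, -0.2, 0.5]
width: -0.3
gripper_force: 0.0
```

Request:
{"name": "move_arm", "arguments": {"targets": "-1 0.1 -3.8 0 0 0 0; -1 0.1 -3.8 0 0 0 0; -1 0 -3.8 0 0 0 0; -1 0 -2 0 0 0 0; -1 0 0 0 0 0 0"}}

```text
clock: 2.28
eef_pos: [454.8, 35.7, 231.3]
tool_rot: [-3.139, -0.0, -0.111]
force: [0.8, 0.0, 0.8]
width: 0.1
gripper_force: 0.0
```

```bash
cat >> h.py <<'E'
PR=[666.35,66.1,-.122]
def press(e):
    c,s=np.cos(PR[2]),np.sin(PR[2]);d=np.array(e)-[PR[0],PR[1],0]
    return np.round([c*d[0]+s*d[1],-s*d[0]+c*d[1],e[2]],1)
def st():
    s=read_state();p=press(s["eef_pos"]);F=s["force"];c,n=np.cos(PR[2]),np.sin(PR[2])
    print(round(s["clock"],2),"press",p,"a",round(np.degrees(np.arctan2(p[1],-p[0])),1),"R",round(np.hypot(p[0],p[1]),1),"rot",s["tool_rot"].round(3),"Fpress",np.round([c*F[0]+n*F[1],-n*F[0]+c*F[1],F[2]],1),"q",s["qpos"].round(2))
E
python3 -c "from h import *;st()"
```

```text
2.28 press [-206.3  -55.9  231.3] a -15.2 R 213.7 rot [-3.139 -0.    -0.111] Fpress [0.8 0.1 0.8] q [-0.21  0.36  0.1   2.04 -0.05  0.75 -1.76]
```

Request:
{"name": "move_arm", "arguments": {"targets": "-1 0 -2.8 0 0 0 0; -1 0 -2.8 0 0 0 0; -1 0 0 4 0 0 0; -1 0 0 4 0 0 0; -1 0 0 4 0 0 0"}}

```text
clock: 2.7
eef_pos: [461.8, 85.5, 110.7]
tool_rot: [-3.141, -0.003, -0.12]
force: [0.2, 0.2, -0.9]
width: -0.0
gripper_force: 0.0
```

Request:
{"name": "move_arm", "arguments": {"targets": "-1 0 0 4 0 0 0; -1 0 0 0 0 7 0; -1 0 0 0 0 7 0; -1 0 0 0 0 0 0; -1 0 0 0 0 0 0"}}

```text
clock: 3.12
eef_pos: [450.0, 96.5, 66.8]
tool_rot: [-3.115, -0.014, -0.117]
force: [0.0, -0.5, 1.0]
width: -0.2
gripper_force: 0.0
```

```bash
python3 -c "from h import *;st()"
```

```text
3.12 press [-218.5    3.9   66.8] a 1.0 R 218.5 rot [-3.115 -0.014 -0.117] Fpress [ 0.1 -0.5  1. ] q [-0.38  0.66  0.18  2.19 -0.45  0.3  -1.5 ]
```

Request:
{"name": "move_arm", "arguments": {"targets": "-1 0.5 0.4 1.5 0 0 0; -1 0.6 0 1.4 0 0 0; -1 0.5 0 0 0 0 0; -1 0 0 0 0 0 0; -1 0 0 0 0 0 0"}}

```text
clock: 3.53
eef_pos: [467.1, 92.0, 39.1]
tool_rot: [-3.113, -0.016, -0.117]
force: [1.0, 0.2, 0.2]
width: 0.1
gripper_force: 0.0
```

```bash
python3 - <<'E'
from h import *;st()
im=cams.get_image("wrist");cv2.imwrite("pics/w1.png",im["color"][:,:,::-1])
E
```

```text
3.53 press [-200.9    1.4   39.1] a 0.4 R 200.9 rot [-3.113 -0.016 -0.117] Fpress [1.  0.4 0.2] q [-0.34  0.72  0.15  2.16 -0.48  0.26 -1.45]
```

View pics/w1.png

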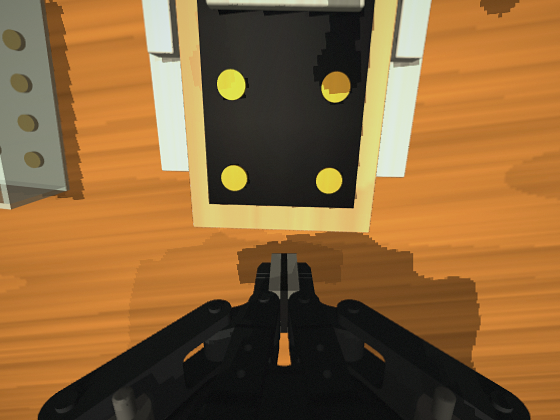

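Request:
{"name": "move_arm", "arguments": {"targets": "-1 1 0 0.1 0 0 0; -1 0.8 0 0 0 0 0; -1 0.8 0 0 0 0 0; -1 0.8 0 0 0 0 0; -1 0.6 0 0 0 0 0"}}

```text
clock: 4.0
eef_pos: [504.6, 87.8, 37.7]
tool_rot: [-3.113, -0.011, -0.115]
force: [-4.5, 1.1, 1.9]
width: 0.3
gripper_force: 2.1
```

Request:
{"name": "move_arm", "arguments": {"targets": "-1 0.4 0 0 0 4 0; -1 0.3 0 0 0 4 0; -1 0 0 0 0 4 0; -1 0 0 0 0 0 0; -1 0 0 0 0 0 0"}}

```text
clock: 4.42
eef_pos: [511.6, 89.9, 41.0]
tool_rot: [-3.113, -0.121, -0.119]
force: [-0.0, 0.6, 0.4]
width: 0.0
gripper_force: 0.0
```

```bash
python3 -c "from h import *;st()"
```

```text
4.42 press [-156.5    4.8   41. ] a 1.8 R 156.6 rot [-3.113 -0.121 -0.119] Fpress [-0.1  0.6  0.4] q [-0.43  0.75  0.29  2.14 -0.91  0.23 -1.04]
```

Request:
{"name": "move_arm", "arguments": {"targets": "-1 0.3 0.2 0.3 0 0 0; -1 0.3 0.2 0.2 0 0 0; -1 0.3 0 0.1 0 0 0; -1 0.2 0 0 0 0 0; -1 0.2 0 0 0 0 0"}}

```text
clock: 4.83
eef_pos: [523.4, 83.7, 35.7]
tool_rot: [-3.112, -0.118, -0.12]
force: [-0.8, 0.9, -0.5]
width: -0.3
gripper_force: 0.9
```

```bash
python3 -c "from h import *;st()"
```

```text
4.83 press [-1.44e+02  1.00e-01  3.57e+01] a 0.0 R 144.0 rot [-3.112 -0.118 -0.12 ] Fpress [-0.9  0.8 -0.5] q [-0.42  0.77  0.3   2.12 -0.9   0.25 -1.02]
```

Request:
{"name": "move_arm", "arguments": {"targets": "-1 0.2 0 0 0 0 0; -1 0.2 0 0 0 0 0; -1 0.2 0 0.1 0 0 0; -1 0 0 0 0 0 0"}}

```text
clock: 5.17
eef_pos: [526.6, 84.2, 35.4]
tool_rot: [-3.111, -0.113, -0.119]
force: [-7.8, 1.1, 4.1]
width: 0.1
gripper_force: 4.2
```

```bash
python3 - <<'E'
from h import *;st()
im=cams.get_image("scene");cv2.imwrite("pics/s2.png",cv2.resize(im["color"][150:350,190:400,::-1],None,fx=3,fy=3,interpolation=cv2.INTER_CUBIC))
E
```

```text
5.17 press [-141.     0.9   35.4] a 0.4 R 141.0 rot [-3.111 -0.113 -0.119] Fpress [-7.9  0.1  4.1] q [-0.43  0.77  0.32  2.1  -0.9   0.27 -1.03]
```

View pics/s2.png

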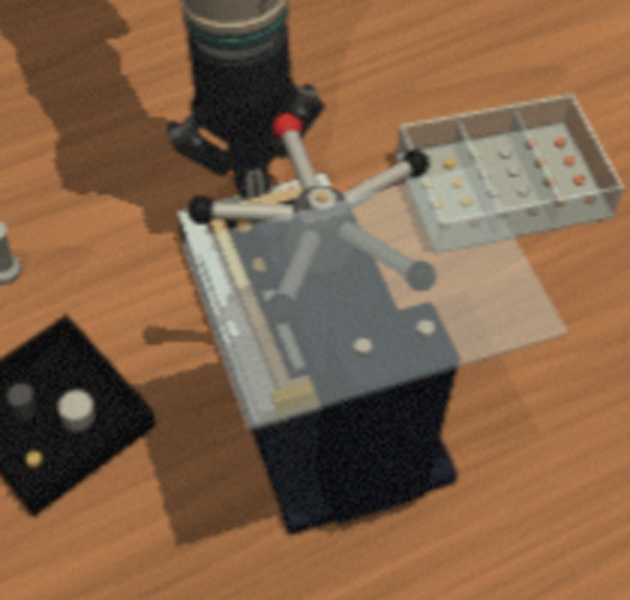

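Request:
{"name": "move_arm", "arguments": {"targets": "-1 0.2 0 0 0 0 0; -1 0.2 0 0 0 0 0; -1 0.1 0 0 0 0 0; -1 0 0 0 0 0 0"}}

```text
clock: 5.55
eef_pos: [526.7, 84.2, 35.4]
tool_rot: [-3.11, -0.105, -0.118]
force: [-17.6, 0.0, 12.4]
width: -0.1
gripper_force: 8.7
```

```bash
python3 -c "from h import *;st()"
```

```text
5.55 press [-140.8    1.    35.4] a 0.4 R 140.8 rot [-3.11  -0.105 -0.118] Fpress [-17.5  -2.1  12.4] q [-0.43  0.78  0.33  2.1  -0.89  0.29 -1.03]
```

Request:
{"name": "move_arm", "arguments": {"targets": "-1 -1.2 0 -0.3 0 0 0; -1 -1.2 0 -0.3 0 0 0; -1 -1.5 0 -0.4 0 0 0; -1 -1 0 -2 0 -3 0; -1 0 0 -3 0 -3 0"}}

```text
clock: 5.97
eef_pos: [476.3, 88.3, 89.5]
tool_rot: [-3.113, -0.006, -0.117]
force: [1.6, 1.4, -1.6]
width: 0.2
gripper_force: 0.0
```

Request:
{"name": "move_arm", "arguments": {"targets": "-1 0 0 -4 0 0 0; -1 0 0 -4 0 0 -7; -1 0 0 -4 0 0 -7; -1 0 0 -2 0 0 -6; -1 0 0 0 0 0 -6"}}

```text
clock: 6.38
eef_pos: [482.6, 83.2, 235.5]
tool_rot: [-3.125, -0.038, 0.342]
force: [0.8, -0.2, 0.4]
width: -0.1
gripper_force: 0.0
```

```bash
python3 -c "from h import *;st()"
```

```text
6.38 press [-184.5   -5.4  235.5] a -1.7 R 184.6 rot [-3.125 -0.038  0.342] Fpress [ 0.8 -0.1  0.4] q [-0.74  0.47  0.76  1.99 -0.48  0.82 -0.94]
```

```bash
cat >> h.py <<'E'
from scipy.spatial.transform import Rotation as Ro
def goto(a,R,z,yaw_a=None):
    "turn first, then shift in the turned frame"
    s=read_state();t=np.radians(a);tgt=w(PR,[-R*np.cos(t),R*np.sin(t),z])[0]
    Rg=Ro.from_euler('xyz',[np.pi,0,PR[2]-np.radians(a if yaw_a is None else yaw_a)])
    Rc=Ro.from_euler('xyz',s["tool_rot"])
    d=tgt-s["eef_pos"]
    print("turn",np.degrees((Rc.inv()*Rg).as_rotvec()).round(1),"shift_cm",(Rg.inv().apply(d)/10).round(2))
E
python3 -c "
from h import *;st();goto(-32,56,225)"
```

```text
6.38 press [-184.5   -5.4  235.5] a -1.7 R 184.6 rot [-3.125 -0.038  0.342] Fpress [ 0.8 -0.1  0.4] q [-0.74  0.47  0.76  1.99 -0.48  0.82 -0.94]
turn [-0.8 -2.2 -5.4] shift_cm [10.33  9.32  1.05]
```

Request:
{"name": "move_arm", "arguments": {"targets": "-1 0 0 0 -0.8 -2.2 0; -1 2.4 2.2 0 0 0 0; -1 2.4 2.2 0 0 0 0; -1 2.4 2.2 0 0 0 0; -1 0 0 0 0 0 0"}}

```text
clock: 6.8
eef_pos: [574.7, 41.4, 230.2]
tool_rot: [3.139, 0.005, 0.335]
force: [0.2, -0.7, 0.2]
width: 0.1
gripper_force: 0.0
```

```bash
python3 -c "
from h import *;st();goto(-32,56,225)"
```

```text
6.8 press [-88.  -35.7 230.2] a -22.1 R 95.0 rot [3.139 0.005 0.335] Fpress [ 0.3 -0.7  0.2] q [-0.57  0.62  0.73  1.74 -0.48  0.97 -0.89]
turn [ 0.1  0.3 -5.8] shift_cm [3.75 1.63 0.52]
```

Request:
{"name": "move_arm", "arguments": {"targets": "-1 0 0 0 0 0 -5.8; -1 3.7 1.6 0 0 0 0; -1 0 0 0 0 0 0; -1 0 0 0 0 0 0"}}

```text
clock: 7.13
eef_pos: [610.1, 46.2, 228.5]
tool_rot: [-3.137, 0.01, 0.439]
force: [-0.9, -0.0, -0.2]
width: 0.1
gripper_force: 0.0
```

```bash
python3 - <<'E'
from h import *;st();goto(-32,56,172)
im=cams.get_image("wrist");cv2.imwrite("pics/w3.png",im["color"][:,:,::-1])
E
```

```text
7.13 press [-53.5 -26.6 228.5] a -26.4 R 59.7 rot [-3.137  0.01   0.439] Fpress [-0.9 -0.1 -0.2] q [-0.52  0.67  0.68  1.63 -0.48  1.02 -0.82]
turn [-0.2  0.6  0.1] shift_cm [0.34 0.58 5.65]
```

View pics/w3.png

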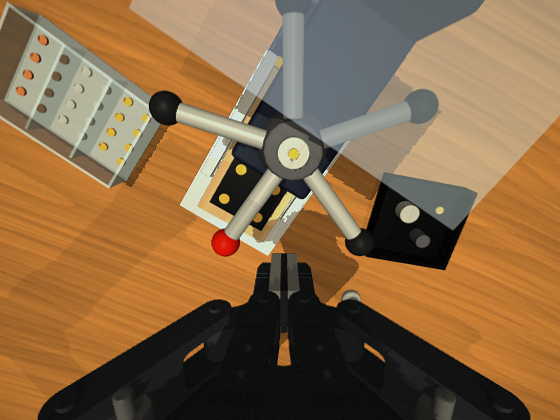

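Request:
{"name": "move_arm", "arguments": {"targets": "-1 0.34 0.58 0 0 0 0; -1 0 0 3 0 0 0; -1 0 0 2.6 0 0 0; -1 0 0 0 0 0 0"}}

```text
clock: 7.52
eef_pos: [609.6, 43.4, 168.6]
tool_rot: [-3.132, 0.018, 0.439]
force: [-0.7, 0.5, -0.3]
width: 0.1
gripper_force: 0.0
```

```bash
cat >> h.py <<'E'
def wheel(name="wrist",thr=0):
    "angle of red knob, deg, from a picture"
    im=cams.get_image(name);c=im["color"].astype(int)
    m=((c[...,0]>110)&(c[...,1]<60)&(c[...,2]<60)).astype(np.uint8)
    n,l,s,ce=cv2.connectedComponentsWithStats(m)
    if n<2: print("no red");return
    k=1+s[1:,4].argmax();uv=ce[k]
    best=least_squares(lambda x:(proj(im,w(PR,[x[0],x[1],185]))[0]-uv),[-60,20]).x
    print("red",uv.round(1),"area",s[k,4],"R",np.hypot(*best).round(1),"a",np.degrees(np.arctan2(best[1],-best[0])).round(1))
E
python3 -c "
from h import *;st();goto(-32,56,172);wheel();wheel('top')"
```

```text
7.52 press [-53.6 -29.5 168.6] a -28.8 R 61.2 rot [-3.132  0.018  0.439] Fpress [-0.7  0.4 -0.3] q [-0.49  0.74  0.64  1.69 -0.53  0.92 -0.77]
turn [-0.6  1.1  0.1] shift_cm [ 0.5   0.34 -0.34]
red [192.2 293.2] area 786 R 82.2 a 4.7
no red
```

Request:
{"name": "move_arm", "arguments": {"targets": "-1 0.4 -0.5 0 -0.6 1 5; -1 0.02 -0.5 0 0 0 5; -1 0.02 -0.5 0 0 0 5; -1 0.02 -0.5 0 0 0 5; -1 0.02 -0.5 0 0 0 5"}}

```text
clock: 8.03
eef_pos: [611.4, 63.5, 175.0]
tool_rot: [3.133, -0.01, -0.005]
force: [-0.7, -10.0, -2.3]
width: -0.2
gripper_force: 4.2
```

```bash
python3 -c "
from h import *;st();wheel()"
```

```text
8.03 press [-54.2  -9.3 175. ] a -9.7 R 55.0 rot [ 3.133 -0.01  -0.005] Fpress [  0.5 -10.   -2.3] q [-0.6   0.76  0.77  1.7  -0.63  0.93 -1.16]
red [231.5 305.5] area 2 R 75.6 a 12.5
```

Request:
{"name": "move_arm", "arguments": {"targets": "-1 0.02 -0.5 0 0 0 5; -1 0.02 -0.5 0 0 0 5; -1 0.02 -0.5 0 0 0 5; -1 0.02 -0.5 0 0 0 5; -1 0.02 -0.5 0 0 0 5"}}

```text
clock: 8.5
eef_pos: [615.7, 87.9, 174.8]
tool_rot: [3.138, -0.01, -0.442]
force: [-3.4, -10.1, -0.3]
width: -0.0
gripper_force: 4.3
```

```bash
python3 -c "
from h import *;st();wheel();goto(20,56,173)"
```

```text
8.5 press [-53.   15.5 174.8] a 16.3 R 55.2 rot [ 3.138 -0.01  -0.442] Fpress [ -2.1 -10.4  -0.3] q [-0.68  0.82  0.89  1.68 -0.73  1.   -1.55]
red [231.5 305.5] area 2 R 76.1 a 38.4
turn [ 0.2 -0.6  1.5] shift_cm [-0.06 -0.18  0.15]
```

Request:
{"name": "move_arm", "arguments": {"targets": "-1 0.02 -0.5 0 0 0 5; -1 0.02 -0.5 0 0 0 5; -1 0.02 -0.5 0 0 0 5; -1 0.02 -0.5 0 0 0 5; -1 0.02 -0.5 0 0 0 5"}}

```text
clock: 8.97
eef_pos: [629.4, 108.8, 174.5]
tool_rot: [3.141, -0.008, -0.877]
force: [-6.7, -8.0, -0.5]
width: 0.0
gripper_force: 4.2
```

```bash
python3 -c "
from h import *;st();wheel()"
```

```text
8.97 press [-41.8  37.8 174.5] a 42.1 R 56.4 rot [ 3.141 -0.008 -0.877] Fpress [-5.7 -8.7 -0.5] q [-0.74  0.89  0.99  1.63 -0.82  1.09 -1.96]
red [232.1 304.6] area 14 R 76.9 a 63.7
```

Request:
{"name": "move_arm", "arguments": {"targets": "-1 0 0.8 0 0 0 0; -1 0 0 -4 0 0 0; -1 0.04 0.5 0 0 0 -7; -1 0.04 0.68 0 0 0 -7; -1 0.04 0.68 0 0 0 -7"}}

```text
clock: 9.43
eef_pos: [614.0, 93.5, 215.1]
tool_rot: [-3.137, -0.01, -0.496]
force: [-0.3, 0.4, 0.1]
width: 0.2
gripper_force: 0.0
```

Request:
{"name": "move_arm", "arguments": {"targets": "-1 0.04 0.68 0 0 0 -7; -1 0.04 0.68 0 0 0 -7; -1 0.04 0.68 0 0 0 -7; -1 0.04 0.68 0 0 0 -7; -1 0.04 0.68 0 0 0 -7"}}

```text
clock: 9.85
eef_pos: [607.1, 60.1, 214.7]
tool_rot: [3.14, -0.01, 0.114]
force: [0.7, 0.8, -1.1]
width: 0.2
gripper_force: 0.0
```

Request:
{"name": "move_arm", "arguments": {"targets": "-1 0.04 0.68 0 0 0 -7; -1 0.04 0.68 0 0 0 -7; -1 0.04 0.68 0 0 0 -7; -1 0.04 0.68 0 0 0 -7; -1 0 0 0 0 0 0"}}

```text
clock: 10.27
eef_pos: [617.0, 32.9, 215.1]
tool_rot: [3.134, -0.009, 0.597]
force: [0.8, -0.2, 0.1]
width: 0.2
gripper_force: 0.0
```

```bash
python3 -c "
from h import *;st();wheel();goto(-42,56,173)"
```

```text
10.27 press [-44.9 -38.9 215.1] a -40.9 R 59.4 rot [ 3.134 -0.009  0.597] Fpress [ 0.8 -0.1  0.1] q [-0.47  0.67  0.63  1.65 -0.46  0.96 -0.65]
red [142.8 115.1] area 911 R 81.7 a 64.0
turn [ 0.4 -0.5 -1.1] shift_cm [0.32 0.22 4.17]
```

Request:
{"name": "move_arm", "arguments": {"targets": "-1 0.3 0.2 2 0 0 -1; -1 0 0 2.2 0 0 0; -1 0.02 -0.4 0 0 0 5; -1 0.02 -0.5 0 0 0 5; -1 0.02 -0.5 0 0 0 5"}}

```text
clock: 10.73
eef_pos: [612.8, 45.7, 170.7]
tool_rot: [3.134, -0.005, 0.343]
force: [1.5, -8.9, -5.4]
width: 0.2
gripper_force: 4.3
```

Request:
{"name": "move_arm", "arguments": {"targets": "-1 0.02 -0.5 0 0 0 5; -1 0.02 -0.5 0 0 0 5; -1 0.02 -0.5 0 0 0 5; -1 0.02 -0.5 0 0 0 5; -1 0.02 -0.5 0 0 0 5"}}

```text
clock: 11.15
eef_pos: [608.3, 68.0, 170.6]
tool_rot: [3.134, -0.006, -0.095]
force: [-2.5, -9.8, -4.1]
width: 0.2
gripper_force: 4.4
```

```bash
python3 -c "
from h import *;st();wheel()"
```

```text
11.15 press [-57.9  -5.2 170.6] a -5.1 R 58.1 rot [ 3.134 -0.006 -0.095] Fpress [ -1.2 -10.   -4.1] q [-0.62  0.78  0.8   1.71 -0.66  0.94 -1.23]
red [ 89.2 176. ] area 1380 R 82.8 a 86.9
```

Request:
{"name": "move_arm", "arguments": {"targets": "-1 0.04 -0.5 0 0 0 5; -1 0.04 -0.5 0 0 0 5; -1 0.04 -0.5 0 0 0 5; -1 0.02 -0.5 0 0 0 5; -1 0.02 -0.5 0 0 0 5"}}

```text
clock: 11.62
eef_pos: [614.7, 92.9, 170.5]
tool_rot: [3.138, -0.004, -0.531]
force: [-5.5, -7.0, -0.7]
width: -0.4
gripper_force: 4.4
```

```bash
python3 -c "
from h import *;st();wheel()"
```

```text
11.62 press [-54.5  20.3 170.5] a 20.4 R 58.2 rot [ 3.138 -0.004 -0.531] Fpress [-4.6 -7.6 -0.7] q [-0.7   0.84  0.91  1.68 -0.76  1.02 -1.63]
no red
```

Request:
{"name": "move_arm", "arguments": {"targets": "-1 0.02 -0.5 0 0 0 5; -1 0.02 -0.5 0 0 0 5; -1 0.02 -0.5 0 0 0 5; -1 0.02 -0.5 0 0 0 5; -1 0.02 -0.5 0 0 0 5"}}

```text
clock: 12.08
eef_pos: [630.8, 112.5, 170.4]
tool_rot: [3.14, -0.003, -0.967]
force: [-6.9, -5.7, -0.3]
width: -0.3
gripper_force: 4.3
```

```bash
python3 -c "
from h import *;st();wheel()"
```

```text
12.08 press [-40.9  41.8 170.4] a 45.6 R 58.5 rot [ 3.14e+00 -3.00e-03 -9.67e-01] Fpress [-6.2 -6.5 -0.3] q [-0.75  0.91  1.02  1.62 -0.84  1.11 -2.04]
no red
```

Request:
{"name": "move_arm", "arguments": {"targets": "-1 0 0.8 0 0 0 0; -1 0 0 -4.4 0 0 0; -1 0.1 0.5 0 0 0 -7; -1 0.06 0.68 0 0 0 -7; -1 0.06 0.68 0 0 0 -7"}}

```text
clock: 12.55
eef_pos: [615.5, 96.1, 213.6]
tool_rot: [-3.136, -0.008, -0.585]
force: [1.1, -0.0, 0.1]
width: -0.0
gripper_force: 0.0
```

Request:
{"name": "move_arm", "arguments": {"targets": "-1 0.05 0.68 0 0 0 -7; -1 0.05 0.68 0 0 0 -7; -1 0.05 0.68 0 0 0 -7; -1 0.05 0.68 0 0 0 -7; -1 0.05 0.68 0 0 0 -7"}}

```text
clock: 12.97
eef_pos: [606.1, 63.4, 213.2]
tool_rot: [3.141, -0.009, 0.025]
force: [-0.2, -0.3, 0.3]
width: -0.1
gripper_force: 0.0
```

Request:
{"name": "move_arm", "arguments": {"targets": "-1 0.05 0.68 0 0 0 -7; -1 0.05 0.68 0 0 0 -7; -1 0.05 0.68 0 0 0 -7; -1 0.05 0.68 0 0 0 -7; -1 0 0.2 0 0 0 -3"}}

```text
clock: 13.38
eef_pos: [615.1, 34.2, 213.6]
tool_rot: [3.135, -0.008, 0.564]
force: [-0.6, 0.1, 0.9]
width: 0.2
gripper_force: 0.0
```

```bash
python3 - <<'E'
from h import *;st();goto(-42,56,173)
im=cams.get_image("wrist");cv2.imwrite("pics/w4.png",im["color"][:,:,::-1])
E
```

```text
13.38 press [-47.  -37.9 213.6] a -38.9 R 60.4 rot [ 3.135 -0.008  0.564] Fpress [-0.6  0.   0.9] q [-0.49  0.67  0.65  1.66 -0.48  0.96 -0.67]
turn [ 0.4 -0.4 -2.7] shift_cm [0.42 0.33 4.06]
```

View pics/w4.png

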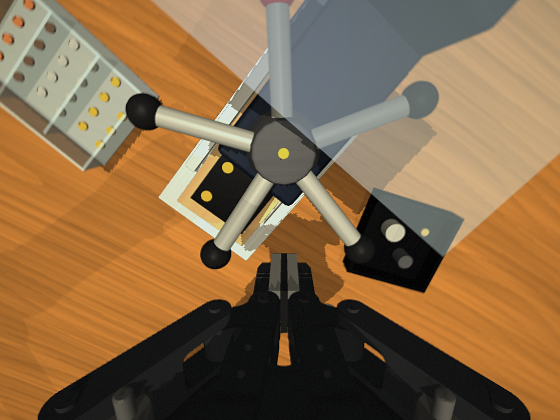

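```bash
cat >> h.py <<'E'
def uv2a(im,uv):
    b=least_squares(lambda x:(proj(im,w(PR,[x[0],x[1],185]))[0]-uv),[-60,20]).x
    return np.hypot(*b).round(1),np.degrees(np.arctan2(b[1],-b[0])).round(1)
def tq():
    s=read_state();p=press(s["eef_pos"]);F=Ro.from_euler('z',-PR[2]).apply(s["force"]);a=np.arctan2(p[1],-p[0]);R=np.hypot(p[0],p[1])
    ft=-(F[0]*np.sin(a)+F[1]*np.cos(a));M=-(p[0]*F[1]-p[1]*F[0])/1000
    print(round(s["clock"],2),"a",np.degrees(a).round(1),"R",R.round(1),"z",p[2],"Ft",ft.round(1),"M(TCP)",M.round(3),"torque",s["torque"].round(3),"yaw_err",round(np.degrees(PR[2]-s["tool_rot"][2]-a),1))
E
python3 - <<'E'
from h import *
im=cams.get_image("wrist")
for uv in((215,254),(143,110),(362,249)):print(uv2a(im,np.array(uv)))
E
```

```text
(np.float64(79.7), np.float64(-5.4))
(np.float64(81.2), np.float64(67.3))
(np.float64(81.3), np.float64(-78.8))
```

Request:
{"name": "move_arm", "arguments": {"targets": "-1 0.4 0.3 2 0 0 -2; -1 0 0 2 0 0 0; -1 0.02 -0.4 0 0 0 5; -1 0.02 -0.5 0 0 0 5; -1 0.02 -0.5 0 0 0 5"}}

```text
clock: 13.9
eef_pos: [613.3, 47.8, 172.2]
tool_rot: [3.138, -0.006, 0.327]
force: [0.0, -2.6, -0.6]
width: -0.1
gripper_force: 2.8
```

```bash
python3 -c "
from h import *;tq()"
```

```text
13.9 a -26.0 R 56.1 z 172.2 Ft 2.5 M(TCP) -0.14 torque [-1.016 -0.036 -0.051] yaw_err 0.3
```

Request:
{"name": "move_arm", "arguments": {"targets": "-1 0.02 -0.5 0 0 0 5; -1 0.02 -0.5 0 0 0 5"}}

```text
clock: 14.07
eef_pos: [610.6, 53.0, 172.5]
tool_rot: [3.133, -0.006, 0.15]
force: [-1.0, -8.7, -3.8]
width: 0.1
gripper_force: 4.5
```

```bash
python3 -c "
from h import *;tq()"
```

```text
14.07 a -20.2 R 57.3 z 172.5 Ft 8.2 M(TCP) -0.471 torque [-1.945  0.125 -0.078] yaw_err 4.6
```

Request:
{"name": "move_arm", "arguments": {"targets": "-1 0.02 -0.5 0 0 0 5; -1 0.02 -0.5 0 0 0 5"}}

```text
clock: 14.23
eef_pos: [609.1, 62.7, 172.3]
tool_rot: [3.134, -0.006, -0.025]
force: [-3.2, -7.3, -2.0]
width: 0.1
gripper_force: 4.5
```

```bash
python3 -c "
from h import *;tq()"
```

```text
14.23 a -10.4 R 57.4 z 172.3 Ft 7.1 M(TCP) -0.406 torque [-1.827  0.536 -0.017] yaw_err 4.9
```

Request:
{"name": "move_arm", "arguments": {"targets": "-1 0.02 -0.5 0 0 0 5; -1 0.02 -0.5 0 0 0 5"}}

```text
clock: 14.4
eef_pos: [609.3, 73.0, 172.2]
tool_rot: [3.135, -0.006, -0.2]
force: [-3.3, -8.3, -1.8]
width: 0.2
gripper_force: 4.6
```

```bash
python3 -c "
from h import *;tq()"
```

```text
14.4 a -0.1 R 57.4 z 172.2 Ft 8.6 M(TCP) -0.493 torque [-1.739  0.82  -0.007] yaw_err 4.5
```

Request:
{"name": "move_arm", "arguments": {"targets": "-1 0.02 -0.5 0 0 0 5"}}

```text
clock: 14.48
eef_pos: [610.2, 78.1, 172.2]
tool_rot: [3.136, -0.005, -0.287]
force: [-5.3, -9.0, -0.4]
width: -0.1
gripper_force: 4.6
```

```bash
python3 -c "
from h import *;tq()"
```

```text
14.48 a 5.1 R 57.4 z 172.2 Ft 9.9 M(TCP) -0.57 torque [-1.577  1.033 -0.054] yaw_err 4.3
```

Request:
{"name": "move_arm", "arguments": {"targets": "-1 0.02 -0.5 0 0 0 5"}}

```text
clock: 14.57
eef_pos: [611.5, 83.2, 172.2]
tool_rot: [3.137, -0.005, -0.374]
force: [-5.7, -6.9, 0.6]
width: -0.2
gripper_force: 4.6
```

```bash
python3 -c "
from h import *;tq()"
```

```text
14.57 a 10.3 R 57.4 z 172.2 Ft 8.3 M(TCP) -0.476 torque [-1.511  1.203 -0.021] yaw_err 4.1
```

Request:
{"name": "move_arm", "arguments": {"targets": "-1 0.02 -0.5 0 0 0 5"}}

```text
clock: 14.65
eef_pos: [613.2, 88.0, 172.1]
tool_rot: [3.137, -0.005, -0.461]
force: [-5.5, -6.8, 0.6]
width: -0.1
gripper_force: 4.6
```

```bash
python3 -c "
from h import *;tq()"
```

```text
14.65 a 15.4 R 57.5 z 172.1 Ft 8.4 M(TCP) -0.483 torque [-1.465  1.232 -0.043] yaw_err 4.0
```

```bash
cat >> h.py <<'E'
def tt():
    s=read_state();p=press(s["eef_pos"]);print("a",np.degrees(np.arctan2(p[1],-p[0])).round(1),"R",np.hypot(p[0],p[1]).round(1),"|T|",np.hypot(*s["torque"][:2]).round(3))
E
```

Request:
{"name": "move_arm", "arguments": {"targets": "-1 0.02 -0.5 0 0 0 5; -1 0.02 -0.5 0 0 0 5"}}

```text
clock: 14.82
eef_pos: [618.0, 97.3, 172.1]
tool_rot: [3.138, -0.004, -0.635]
force: [-7.1, -5.9, 1.9]
width: 0.3
gripper_force: 4.5
```

```bash
python3 -c "
from h import *;tt()"
```

```text
a 25.9 R 57.6 |T| 1.978
```

Request:
{"name": "move_arm", "arguments": {"targets": "-1 0.02 -0.5 0 0 0 5; -1 0.02 -0.5 0 0 0 5"}}

```text
clock: 14.98
eef_pos: [624.3, 105.4, 172.0]
tool_rot: [3.139, -0.004, -0.809]
force: [-7.1, -3.9, 1.8]
width: -0.1
gripper_force: 4.5
```

```bash
python3 -c "
from h import *;tt()"
```

```text
a 36.1 R 57.5 |T| 1.898
```

Request:
{"name": "move_arm", "arguments": {"targets": "-1 0.02 -0.5 0 0 0 5; -1 0.02 -0.5 0 0 0 5"}}

```text
clock: 15.15
eef_pos: [631.9, 112.3, 172.0]
tool_rot: [3.14, -0.003, -0.984]
force: [-8.2, -4.3, 2.3]
width: -0.0
gripper_force: 4.5
```

```bash
python3 -c "
from h import *;tt();st()"
```

```text
a 46.3 R 57.6 |T| 1.909
15.15 press [-39.8  41.7 172. ] a 46.3 R 57.6 rot [ 3.14e+00 -3.00e-03 -9.84e-01] Fpress [-7.6 -5.3  2.3] q [-0.75  0.91  1.02  1.62 -0.85  1.11 -2.05]
```

Request:
{"name": "move_arm", "arguments": {"targets": "-1 0 0.8 0 0 0 0; -1 0 0 -4.2 0 0 0; -1 0.1 0.5 0 0 0 -7; -1 0.06 0.68 0 0 0 -7; -1 0.06 0.68 0 0 0 -7"}}

```text
clock: 15.57
eef_pos: [616.1, 95.9, 214.8]
tool_rot: [-3.137, -0.008, -0.601]
force: [0.7, 0.6, -0.3]
width: -0.1
gripper_force: 0.0
```

Request:
{"name": "move_arm", "arguments": {"targets": "-1 0.05 0.68 0 0 0 -7; -1 0.05 0.68 0 0 0 -7; -1 0.05 0.68 0 0 0 -7; -1 0.05 0.68 0 0 0 -7; -1 0.05 0.68 0 0 0 -7"}}

```text
clock: 15.98
eef_pos: [606.1, 63.4, 214.4]
tool_rot: [3.141, -0.009, 0.009]
force: [-0.2, 0.8, 0.5]
width: 0.2
gripper_force: 0.0
```

Request:
{"name": "move_arm", "arguments": {"targets": "-1 0.05 0.68 0 0 0 -7; -1 0.05 0.68 0 0 0 -7; -1 0.05 0.68 0 0 0 -7; -1 0.05 0.68 0 0 0 -7; -1 0 0.2 0 0 0 -3"}}

```text
clock: 16.4
eef_pos: [614.6, 34.2, 214.9]
tool_rot: [3.136, -0.008, 0.548]
force: [0.2, 0.3, 0.5]
width: -0.1
gripper_force: 0.0
```

```bash
python3 - <<'E'
from h import *;st();goto(-42,56,173)
im=cams.get_image("wrist");cv2.imwrite("pics/w5.png",im["color"][:,:,::-1])
E
```

```text
16.4 press [-47.5 -38.  214.9] a -38.7 R 60.8 rot [ 3.136 -0.008  0.548] Fpress [0.2 0.3 0.5] q [-0.49  0.68  0.66  1.66 -0.48  0.97 -0.68]
turn [ 0.4 -0.4 -3.6] shift_cm [0.47 0.35 4.19]
```

View pics/w5.png

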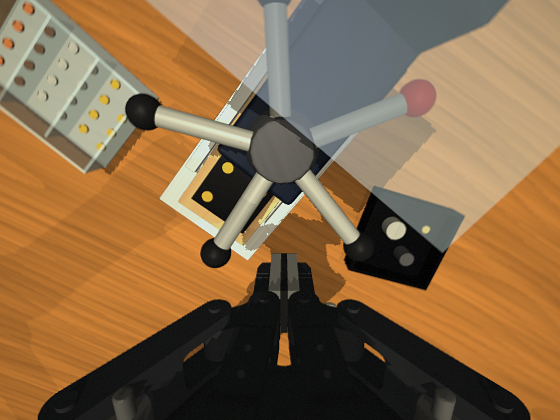

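Request:
{"name": "move_arm", "arguments": {"targets": "-1 0.4 0.3 2 0 0 -2; -1 0 0 2.2 0 0 0; -1 0.02 -0.4 0 0 0 5; -1 0.02 -0.5 0 0 0 5; -1 0.02 -0.5 0 0 0 5"}}

```text
clock: 16.87
eef_pos: [613.2, 47.7, 171.8]
tool_rot: [3.138, -0.007, 0.311]
force: [-0.8, 0.1, 0.3]
width: -0.0
gripper_force: 0.2
```

```bash
python3 -c "
from h import *;tt()"
```

```text
a -26.1 R 56.2 |T| 0.072
```

Request:
{"name": "move_arm", "arguments": {"targets": "-1 0.02 -0.5 0 0 0 5; -1 0.02 -0.5 0 0 0 5"}}

```text
clock: 17.03
eef_pos: [610.5, 52.9, 172.1]
tool_rot: [3.133, -0.007, 0.134]
force: [-1.7, -9.0, -3.6]
width: -0.2
gripper_force: 4.5
```

```bash
python3 -c "
from h import *;tt()"
```

```text
a -20.3 R 57.4 |T| 1.907
```

Request:
{"name": "move_arm", "arguments": {"targets": "-1 0.02 -0.5 0 0 0 5"}}

```text
clock: 17.12
eef_pos: [609.5, 57.5, 172.0]
tool_rot: [3.133, -0.006, 0.047]
force: [-1.9, -8.4, -2.1]
width: -0.1
gripper_force: 4.5
```

```bash
python3 -c "
from h import *;tt()"
```

```text
a -15.5 R 57.5 |T| 1.938
```

Request:
{"name": "move_arm", "arguments": {"targets": "-1 0.02 -0.5 0 0 0 5"}}

```text
clock: 17.2
eef_pos: [609.0, 62.6, 172.0]
tool_rot: [3.134, -0.006, -0.041]
force: [-3.0, -9.0, -1.5]
width: -0.2
gripper_force: 4.6
```

```bash
python3 -c "
from h import *;tt()"
```

```text
a -10.5 R 57.5 |T| 1.954
```

Request:
{"name": "move_arm", "arguments": {"targets": "-1 0.02 -0.5 0 0 0 5"}}

```text
clock: 17.28
eef_pos: [608.9, 67.8, 171.9]
tool_rot: [3.135, -0.005, -0.128]
force: [-3.7, -8.1, -0.6]
width: 0.2
gripper_force: 4.7
```

```bash
python3 -c "
from h import *;tt();tq()"
```

```text
a -5.3 R 57.4 |T| 1.977
17.28 a -5.3 R 57.4 z 171.9 Ft 8.2 M(TCP) -0.469 torque [-1.714  0.986 -0.051] yaw_err 5.6
```

Request:
{"name": "move_arm", "arguments": {"targets": "-1 0.02 -0.5 0 0 0 5"}}

```text
clock: 17.37
eef_pos: [609.2, 72.8, 171.8]
tool_rot: [3.136, -0.005, -0.215]
force: [-4.4, -7.8, -0.3]
width: 0.1
gripper_force: 5.0
```

```bash
python3 -c "
from h import *;tt()"
```

```text
a -0.3 R 57.5 |T| 2.097
```

Request:
{"name": "move_arm", "arguments": {"targets": "-1 0.02 -0.5 0 0 0 5"}}

```text
clock: 17.45
eef_pos: [610.0, 77.8, 171.8]
tool_rot: [3.136, -0.004, -0.303]
force: [-6.5, -8.0, 1.9]
width: -0.3
gripper_force: 5.3
```

```bash
python3 -c "
from h import *;tt()"
```

```text
a 4.8 R 57.6 |T| 2.178
```

Request:
{"name": "move_arm", "arguments": {"targets": "-1 0.02 -0.5 0 0 0 5"}}

```text
clock: 17.53
eef_pos: [611.2, 82.7, 171.7]
tool_rot: [3.136, -0.004, -0.39]
force: [-8.2, -7.3, 1.4]
width: -0.0
gripper_force: 5.5
```

```bash
python3 -c "
from h import *;tt()"
```

```text
a 9.8 R 57.6 |T| 2.328
```

Request:
{"name": "move_arm", "arguments": {"targets": "-1 0.02 -0.5 0 0 0 5"}}

```text
clock: 17.62
eef_pos: [612.8, 87.5, 171.7]
tool_rot: [3.137, -0.003, -0.477]
force: [-9.2, -7.2, 1.9]
width: 0.1
gripper_force: 5.8
```

```bash
python3 -c "
from h import *;tt();tq()"
```

```text
a 14.8 R 57.7 |T| 2.451
17.62 a 14.8 R 57.7 z 171.7 Ft 10.1 M(TCP) -0.582 torque [-1.54   1.907  0.012] yaw_err 5.6
```

Request:
{"name": "move_arm", "arguments": {"targets": "-1 0.02 -0.5 0 0 0 5; -1 0.02 -0.5 0 0 0 5"}}

```text
clock: 17.78
eef_pos: [617.2, 96.6, 171.6]
tool_rot: [3.137, -0.002, -0.651]
force: [-10.5, -5.6, 4.6]
width: -0.2
gripper_force: 6.4
```

```bash
python3 -c "
from h import *;tt()"
```

```text
a 24.9 R 57.8 |T| 2.675
```

Request:
{"name": "move_arm", "arguments": {"targets": "-1 0.02 -0.5 0 0 0 5; -1 0.02 -0.5 0 0 0 5"}}

```text
clock: 17.95
eef_pos: [623.3, 104.7, 171.6]
tool_rot: [3.137, -0.001, -0.826]
force: [-12.5, -3.7, 5.1]
width: 0.1
gripper_force: 6.9
```

```bash
python3 -c "
from h import *;tt();tq()"
```

```text
a 34.9 R 57.8 |T| 2.884
17.95 a 34.9 R 57.8 z 171.6 Ft 11.1 M(TCP) -0.642 torque [-1.033  2.692  0.017] yaw_err 5.4
```

Request:
{"name": "move_arm", "arguments": {"targets": "-1 0.02 -0.5 0 0 0 5; -1 0 -0.15 0 0 0 1; -1 0 0 0 0 0 0"}}

```text
clock: 18.2
eef_pos: [628.8, 109.7, 171.5]
tool_rot: [3.138, -0.001, -0.926]
force: [-11.8, -3.9, 6.3]
width: 0.3
gripper_force: 6.1
```

```bash
python3 -c "
from h import *;tt();tq()"
```

```text
a 42.3 R 57.6 |T| 2.459
18.2 a 42.3 R 57.6 z 171.5 Ft 11.5 M(TCP) -0.661 torque [-0.727  2.349 -0.014] yaw_err 3.8
```

Request:
{"name": "move_arm", "arguments": {"targets": "-1 0 0.5 0 0 0 0; -1 0 0.4 0 0 0 0; -1 0 0 -3 0 0 0; -1 0 0 -3 0 0 0; -1 -4 0 0 0 0 0"}}

```text
clock: 18.62
eef_pos: [608.6, 128.9, 238.9]
tool_rot: [-3.127, -0.02, -0.933]
force: [1.0, -0.9, 1.7]
width: 0.0
gripper_force: 0.0
```

Request:
{"name": "move_arm", "arguments": {"targets": "-1 -4 0 0 0 0 0; -1 -4 0 0 0 0 0; -1 -2 0 0 0 0 0; -1 0 0 0 0 0 0; -1 0 0 0 0 0 0"}}

```text
clock: 19.03
eef_pos: [541.0, 219.4, 231.3]
tool_rot: [-3.136, -0.005, -0.919]
force: [1.5, -0.7, -0.1]
width: -0.2
gripper_force: 0.0
```

```bash
python3 - <<'E'
from h import *;st()
a=[]
for n in("scene","top"):
    c=cams.get_image(n)["color"]
    a.append(cv2.resize((c[150:350,190:390] if n=="scene" else c[120:270,160:390])[:,:,::-1],(400 if n=="scene" else 400,400 if n=="scene" else 260),interpolation=cv2.INTER_CUBIC))
a[1]=cv2.copyMakeBorder(a[1],0,140,0,0,cv2.BORDER_CONSTANT)
cv2.imwrite("pics/end.png",np.hstack(a))
E
```

```text
19.03 press [-143.1  136.9  231.3] a 43.7 R 198.0 rot [-3.136 -0.005 -0.919] Fpress [ 1.6 -0.6 -0.1] q [-1.05  0.79  1.12  1.73 -0.78  1.13 -2.18]
```

View pics/end.png

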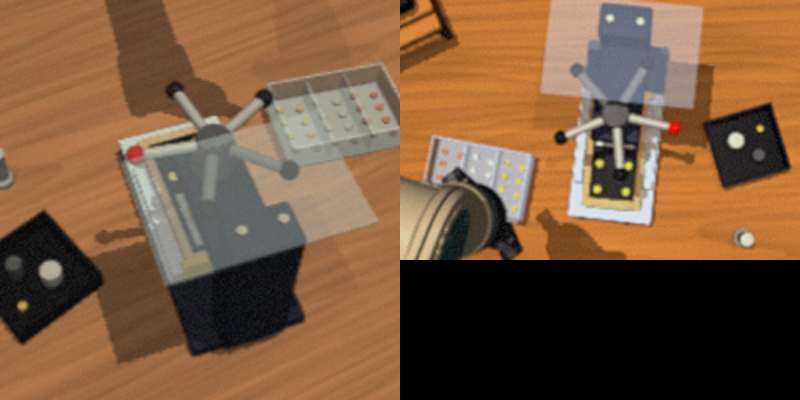

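```bash
python3 - <<'E'
from h import *
wheel('top');wheel('scene')
im=cams.get_image("top")
print(proj(im,w(PR,[[-130,45,46],[-130,-45,46]])).round(1))
from cell import order
print(order.finish_job())
E
```

```text
red [317.6 193.3] area 58 R 80.9 a -82.1
red [256.8 225.8] area 24 R 79.6 a -79.5
[[264.5 237.7]
 [297.9 240.9]]
the job is handed in; nothing more can be done
None
```

The board is home against the yellow stop and clamped at an estimated 70 N, judged from push torque and wheel angle since touch, as there is no direct clamp reading. The bystanders were left alone, the arm is clear, and the job was handed in at about 19 s.

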